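# Lock the lime reamer into its suction-foot socket

## Robot

A 7-joint arm with a two-finger parallel gripper is mounted at the origin on the work surface. World frame = base frame: x ahead of the robot, y to its left, z up, the work surface at z = 0. Lengths are in m, angles in rad, forces in N, time in s.
With the tool pointing down it reaches from about 0.4 to 0.85 m from the base axis. Payload 10.4 kg.
Tool frame: the origin (TCP) lies midway between the tips of the shut fingers; the grasp point (between the pads) lies 19 mm behind it; z points along the fingers, y is the direction in which the jaws open and shut (so a half turn about z gives the same grasp; the last joint's range is limited). The gripper opens to 85 mm and grips with 20 to 120 N. Pads are 22 mm wide; open, the fingers measure 114 mm over their backs; the gripper's body (76 mm by 85 mm) begins 54 mm behind the grasp point. The pads swing forward as they close: fully open they stand 13 mm farther back than shut.
Start: joints at [-1.286, 0.332, -0.065, 1.46, 0.022, 1.35, -0.088], TCP at [0.189, 0.596, 0.231] pointing down, gripper open.
Joint ranges: [-2.6, 2.6], [-0.5, 2.12], [-1.47, 1.34], [0.16, 2.42], [-1.27, 4.41], [0.06, 2.06], [-2.6, 2.6]. Speed limits (rad/s): [2.22, 2.22, 2.79, 2.79, 3.14, 3.14, 3.14].

## Interface

Orientations are given as a unit quaternion [x, y, z, w].
In Python, from workcell import manip, camera, camera_info, workorder, nets gives the robot as it stands.
- The arm moves only by the tool apply_moves, never from a script. Its argument "commands" is a list of rows, each a list of 5 numbers: the shift along the tool's x, y, z in m, then the turn about the tool's z in degrees, then the gripper command: -1 is fully open, 1 is shut, values between are in proportion. A call has 1 to 5 rows; each row shifts and turns the pose as measured when the row begins, along the tool's axes as they then stand; what a row does not reach is not made up. A row lasts 1/12 s, in which the tool goes at most 41.7 mm and 7.16 degrees, less where a joint would pass 70% of its speed; a pose out of reach is approached as far as the arm can. A call is refused whole if a number of a shift passes 0.0417 or a number of a turn 7.16, either way. A call with a gripper value outside its range is refused whole. The fingers move at their own pace and stop on an object; "squeeze" is the grip in N (left out, the last holds). Time passes only in rows, so rows that do not move let the fingers close. It gives the time, the measured TCP pose, the force and the opening at its end, in the units of the state.
- manip.get_obs(): the state, without advancing time (a new reading comes with each control period).
- camera(name): name is "scene" or "top"; returns (picture, depth): 400x640x3 uint8, red, green, blue; 400x640 float32, m along the optical axis (not along the pixel's ray), 0 where there is no reading.
- camera_info(name): a dict with "camera_matrix" (3x3 intrinsics, pixels), "xyz" and "rotation" of the camera in the world. Camera axes: x right, y down, z forward; pixel columns grow to the right and rows downward; lengths in m; the calibration is good to about 2 mm. A picture is of the moment at which its call begins. camera_info takes no time and is no camera call.
- workorder.hand_in(): hands the job in, once; it reports no verdict.
Trained networks look in the newest picture that a camera, given by its name, has taken for a name from the list of things; names that differ only in an ending like _2 or _b are one class to them, and where a whole thing is asked for, a point or a joint stands for the part that bears it (a point fixed in the world has none). Each returns a list of dicts, best first, with "conf" (0 to 1); they miss things now and then, are a little off and sometimes report something else, mostly with a low value. They report only what shows in the picture. A call takes as long as a camera call. They do not tell look-alikes from the thing itself.
- nets.look_for(camera, thing): "rect" ([left, top, width, height] in pixels, round what is visible of it).
- nets.place_of(camera, thing): "xy" ([column, row] in pixels: a listed point, or the origin of a listed thing).
The state is a dict: "clock": time; "joint_pos": joint angles; "joint_velocities": joint speeds; "tau": joint torques, N m; "position": TCP position; "ee_rot": TCP orientation; "ft_force": force on the tool from outside, world axes, zero at the start; "torque": the same for the moment, N m; "grip_width": opening from 0.0 (shut) to 1.0 (fully open).
Only numpy, scipy, OpenCV 4.12 (cv2) and the standard library are available. Lean on these libraries where they do the work, as an engineer would, in place of code of your own. Each camera call takes 0.05 s, during which the arm holds its last target. There are 200 camera calls.

## Task

Two little suction-foot sockets stand on the stone slab, both with their spring collars in the open position. Lock the one that holds the pointed lime reamer: pull its collar straight up against the spring, turn it clockwise (seen from above) so that its ear passes over the tooth, and let it go fully home on the far side of the tooth. Leave the collar of the other socket, with the round bladed coconut scraper, as it is.

Things in the scene. Friction and masses are not known exactly. Their poses are not given: they have to be found in the camera images.
- reamer_collar (a point): Steel sleeve 40 mm dia, 44 mm tall, round a pointed ribbed reamer (tip 26 mm above it) on a fixed black foot 96 mm dia. Flats to grip on its +y and -y sides: 46 mm across, 24 wide, 26 tall. Point: on the axis, mid-flats, 59 mm above the slab when down, 15 mm below the sleeve's top; moves with it. z up, x along the ear (tongue at the sleeve's bottom, 10 mm wide, reaching 39 mm from the axis).
- reamer_lift (a joint): How far the reamer's collar is pulled up, m: 0 fully home, 0.014 upper stop. A spring pulls it down: about 5 N home, 9 N at the stop. Above 0.007 the ear clears the tooth, a square steel stub 8 mm wide standing on the foot, 32 mm from the axis, 29 degrees clockwise of the open ear, top 37 mm above the slab.
- reamer_turn (a joint): The reamer collar's clockwise turn seen from above, rad. Open near 0 (starts -0.05 to 0.10), stop at 1.40 (ear by a round post). With the collar down the tooth blocks the ear from about 0.18 to 0.83; beyond, the ear drops home on the locked side, best at 1.1 to 1.3. Turns lightly (0.03 N m), stays where left.
- scraper_ear (a point): Tip of the ear of the other socket's collar, 38 mm from its axis, 34 mm above the slab; x points outwards along that ear. Same sizes as the reamer's socket, but its head is a ball of crossed toothed blades, 56 mm dia, top 146 mm above the slab. Not to be turned or lifted.
Not all that is in view belongs to the job. Leave any brown or orange look-alike of the part that bears reamer_collar alone.

How it is judged:
By the outcome, as a careful person would: the job done as asked, in the order asked, and still so for the second after the job is handed in, with the robot touching nothing.
It also fails if it takes over 40 s, if anything falls off the work surface, if the arm or the gripper's body presses on something with over 40 N, if the wrist force passes 120 N, or if a joint passes its speed limit or range.

## Working session

There is one attempt and no reset: what is moved stays moved. The work goes in short steps, Python scripts to look and compute and a tool call to move; the robot and the scene stay as the last step left them, time stands still between calls to the robot, and variables do not carry over. Pictures are saved under pics/ and viewed, about 8 in all and at most 12, crops included, and the job is handed in when it is done.

Besides the shell and the picture viewer there is one more tool, called after "Request:" by a JSON object that holds its "api" and its "payload", one argument or row to a line. apply_moves: Moves the arm, as the interface text tells. Its arguments: {"type":"object","properties":{"commands":{"type":"array","items":{"type":"array","items":{"type":"number"}}},"squeeze":{"type":"number"}},"required":["commands"]}

```bash
mkdir -p pics
cat > h.py <<'E'
from workcell import manip, camera, camera_info, workorder, nets
import numpy as np, cv2
from scipy.spatial.transform import Rotation as R
def rot(ci):
    r=np.array(ci["rotation"],float)
    return r if r.shape==(3,3) else R.from_quat(r).as_matrix()
def ray(cam,xy):
    ci=camera_info(cam);K=np.array(ci["camera_matrix"]);d=np.linalg.solve(K,[xy[0],xy[1],1.0])
    return np.array(ci["xyz"]),rot(ci)@d
def at_z(cam,xy,z):
    o,d=ray(cam,xy);return o+d*(z-o[2])/d[2]
def cloud(cam,depth):
    ci=camera_info(cam);K=np.array(ci["camera_matrix"]);v,u=np.mgrid[:depth.shape[0],:depth.shape[1]]
    p=np.stack([(u-K[0,2])/K[0,0]*depth,(v-K[1,2])/K[1,1]*depth,depth],-1)
    return p@rot(ci).T+np.array(ci["xyz"])
def px(cam,p):
    ci=camera_info(cam);K=np.array(ci["camera_matrix"]);q=K@(rot(ci).T@(np.array(p)-np.array(ci["xyz"])));return q[:2]/q[2]
E
python3 - <<'E'
from h import *
np.set_printoptions(precision=4,suppress=True)
for c in("top","scene"):
    im,d=camera(c);cv2.imwrite(f"pics/{c}0.png",im[:,:,::-1]);np.save(f"{c}0.npy",d)
    ci=camera_info(c);print(c,ci["xyz"],ci["camera_matrix"],ci["rotation"])
    for t in("reamer_collar","scraper_ear"):
        for r in nets.place_of(c,t)[:4]:print(t,r,at_z(c,r["xy"],.06))
        for r in nets.look_for(c,t)[:4]:print(' rect',r)
o=manip.get_obs();print(o)
E
```

```text
top [0.4362 0.0113 1.083 ] [[485.5231   0.     321.8939]
 [  0.     485.5231 200.9828]
 [  0.       0.       1.    ]] [-0.6982  0.7121 -0.0621  0.0403]
reamer_collar {'xy': [379.7, 267.5], 'conf': 0.84} [ 0.4422 -0.14    0.06  ]
reamer_collar {'xy': [261.8, 143.3], 'conf': 0.77} [0.7134 0.1051 0.06  ]
reamer_collar {'xy': [379.9, 198.1], 'conf': 0.62} [ 0.5892 -0.1462  0.06  ]
reamer_collar {'xy': [404.2, 127.8], 'conf': 0.53} [ 0.7439 -0.2058  0.06  ]
 rect {'rect': [367.0, 179.5, 22.4, 28.7], 'conf': 0.8}
 rect {'rect': [368.6, 251.4, 20.6, 28.2], 'conf': 0.72}
 rect {'rect': [251.8, 132.9, 23.0, 24.0], 'conf': 0.71}
 rect {'rect': [392.1, 113.1, 20.9, 25.5], 'conf': 0.57}
scraper_ear {'xy': [229.2, 225.0], 'conf': 0.64} [0.5376 0.1742 0.06  ]
scraper_ear {'xy': [376.9, 195.8], 'conf': 0.64} [ 0.5943 -0.14    0.06  ]
 rect {'rect': [227.5, 226.7, 19.1, 27.6], 'conf': 0.68}
scene [ 0.9015 -0.4679  0.8805] [[502.1451   0.     321.0465]
 [  0.     502.1451 192.5766]
 [  0.       0.       1.    ]] [ 0.908   0.2932 -0.0866 -0.2866]
reamer_collar {'xy': [280.0, 251.6], 'conf': 0.88} [ 0.
[... 415 characters left out ...]
77}
 rect {'rect': [318.1, 312.0, 26.8, 35.4], 'conf': 0.58}
scraper_ear {'xy': [350.8, 140.7], 'conf': 0.86} [0.5489 0.1495 0.06  ]
 rect {'rect': [329.9, 121.7, 20.4, 20.8], 'conf': 0.9}
{'clock': 0.5, 'joint_pos': array([-1.2856,  0.3322, -0.0647,  1.4601,  0.0216,  1.3499, -0.0885]), 'joint_velocities': array([-0.0005, -0.0002,  0.0007,  0.0016, -0.0003,  0.0009,  0.0012]), 'tau': array([ -0.0006, -62.4743,   0.0487, -39.1554,   0.0164,   0.0027,
         0.    ]), 'position': array([0.1893, 0.5956, 0.2313]), 'ee_rot': array([ 0.1533,  0.9882,  0.    , -0.    ]), 'ft_force': array([-0.4647, -0.1226, -0.4882]), 'torque': array([-0.012 ,  0.0038, -0.0037]), 'grip_width': 0.998022379564213}
```

Run:
```python
import cv2
a=cv2.imread("pics/top0.png");cv2.imwrite("pics/top0c.png",cv2.resize(a[90:310,200:460],None,fx=3,fy=2.7,interpolation=cv2.INTER_CUBIC)[:600])
a=cv2.imread("pics/scene0.png");cv2.imwrite("pics/scene0c.png",cv2.resize(a[90:370,180:440],None,fx=2.14,fy=2.14,interpolation=cv2.INTER_CUBIC)[:600])
```

```text
(no output)
```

View pics/top0c.png

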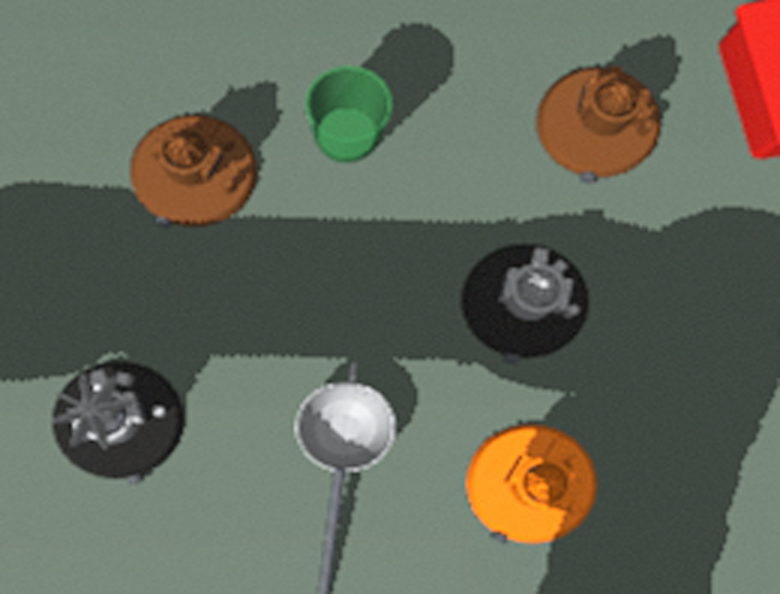

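View pics/scene0c.png

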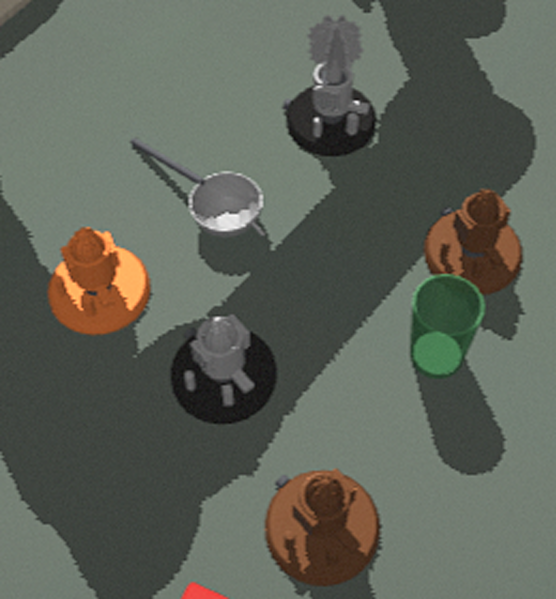

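The target is the black socket at about (0.59, −0.15). Its ear is near crop (541,257), the tooth at (560,268) and the post at (572,308). Next I measure its axis, ear angle and post height.

Run:
```python
from h import *
np.set_printoptions(precision=4,suppress=True)
c0=np.array([.592,-.149])
for c in("top","scene"):
    P=cloud(c,np.load(f"{c}0.npy"));im=cv2.imread(f"pics/{c}0.png");g=im.max(2).astype(int)
    r=np.hypot(P[...,0]-c0[0],P[...,1]-c0[1]);z=P[...,2]
    print(c,"slab z",np.median(z[(r>.06)&(r<.08)]))
    m=(r<.03)&(z>.066)&(z<.078);pts=P[m][:,:2].astype(np.float32)
    print(" sleeve top",m.sum(),cv2.minEnclosingCircle(pts),P[m].mean(0))
    m=(r<.06)&(z>.008)&(z<.024);print(" foot",m.sum(),cv2.minEnclosingCircle(P[m][:,:2].astype(np.float32)),np.percentile(z[m],[5,50,95]))
    m=(r<.045)&(r>.027)&(z>.027)
    d=P[m]-np.r_[c0,0];a=np.degrees(np.arctan2(d[:,1],d[:,0]));o=np.argsort(a)
    print(np.c_[a,np.hypot(d[:,0],d[:,1])*1e3,d[:,2]*1e3,g[m]][o].round(0).astype(int).tolist())
    a=px(c,[.59,-.149,.05]).astype(int);k=im[a[1]-32:a[1]+32,a[0]-32:a[0]+32]
    cv2.imwrite(f"pics/{c}z.png",cv2.resize(cv2.convertScaleAbs(k,alpha=1.5),None,fx=6,fy=6,interpolation=cv2.INTER_CUBIC))
a,b=[cv2.imread(f"pics/{c}z.png") for c in("top","scene")];cv2.imwrite("pics/zz.png",np.hstack([a,b]))
```

```text
top slab z 0.0002387468750235655
 sleeve top 177 ((0.5927062034606934, -0.14317643642425537), 0.0241361316293478) [ 0.5913 -0.1417  0.073 ]
 foot 881 ((0.5895535945892334, -0.1410486251115799), 0.050049275159835815) [0.0087 0.012  0.0156]
[[-122, 27, 34, 114], [-122, 29, 37, 124], [-117, 28, 37, 129], [-114, 30, 34, 106], [-112, 29, 39, 78], [-41, 30, 35, 98], [-37, 29, 38, 127], [-35, 30, 38, 110], [-33, 27, 38, 122], [-31, 30, 35, 119], [-29, 31, 36, 86], [-28, 29, 34, 90], [-25, 30, 40, 46], [-11, 38, 35, 77], [-9, 28, 36, 120], [-9, 30, 36, 130], [-7, 34, 40, 125], [-7, 31, 41, 123], [-4, 30, 36, 120], [-4, 34, 36, 125], [-4, 32, 37, 121], [-4, 36, 38, 98], [-4, 27, 39, 122], [-1, 39, 35, 60], [0, 37, 36, 109], [0, 34, 38, 129], [0, 32, 38, 126], [1, 27, 38, 123], [1, 29, 41, 122], [2, 39, 35, 44], [3, 37, 37, 83], [3, 35, 36, 108], [5, 32, 39, 108], [5, 30, 39, 112], [5, 36, 30, 49], [6, 27, 41, 122], [8, 32, 38, 54], [8, 30, 36, 73], [9, 28, 36, 95], [57, 27, 73, 96], [59, 29, 73, 84], [59, 31, 54, 33], [61, 31, 75, 52], [62, 28, 72, 111], [63, 30, 69, 79], [64, 31, 58, 49], [6
[... 2142 characters left out ...]
, 31, 40, 106], [-5, 40, 35, 107], [-5, 35, 37, 114], [-4, 37, 39, 111], [-3, 42, 36, 83], [-3, 34, 38, 112], [-2, 41, 38, 89], [-2, 39, 34, 115], [-2, 32, 38, 111], [-1, 36, 38, 87], [-1, 38, 37, 91], [0, 28, 37, 111], [1, 37, 37, 43], [2, 32, 35, 91], [2, 34, 37, 47], [2, 28, 38, 104], [2, 30, 36, 91], [4, 29, 39, 73], [5, 31, 36, 52], [45, 27, 60, 97], [46, 27, 55, 94], [47, 27, 66, 97], [47, 28, 69, 96], [48, 29, 49, 79], [48, 29, 61, 75], [49, 29, 52, 76], [49, 30, 67, 76], [49, 29, 55, 77], [50, 29, 63, 78], [50, 28, 70, 110], [51, 28, 73, 97], [51, 30, 69, 84], [55, 30, 69, 76], [57, 29, 72, 77], [60, 28, 70, 96], [61, 28, 73, 77], [70, 28, 70, 84], [80, 27, 72, 83], [86, 27, 71, 88]]
```

View pics/zz.png

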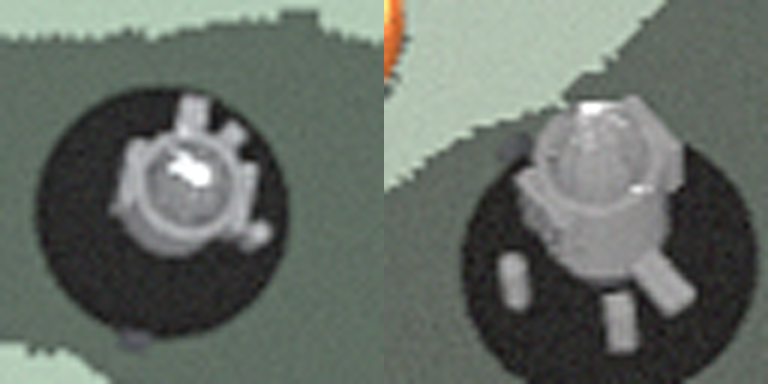

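The ear is at yaw ≈ −12°, so turn ≈ 0. The axis is at about (0.592, −0.144), and the post is about 37 mm tall. I'll start moving at the safe height.

Request:
{"api": "apply_moves", "payload": {
  "commands": [
    [-0.0276,-0.0265,0,-1,-1],
    [-0.0276,-0.0265,0,-1,-1],
    [-0.0276,-0.0265,0,-1,-1],
    [-0.0276,-0.0265,0,-1,-1],
    [-0.0276,-0.0265,0,-1,-1]
  ],
  "squeeze": 60
}}

```text
clock: 0.92
position: [0.2824, 0.4317, 0.2287]
ee_rot: [0.101, 0.995, 0.0, -0.002]
ft_force: [1.7, 0.2, 0.7]
grip_width: 1.001
```

Request:
{"api": "apply_moves", "payload": {
  "commands": [
    [-0.0276,-0.0265,0,0,-1],
    [-0.0276,-0.0265,0,0,-1],
    [-0.0276,-0.0265,0,0,-1],
    [-0.0276,-0.0265,0,0,-1],
    [-0.0276,-0.0265,0,0,-1]
  ]
}}

```text
clock: 1.33
position: [0.3945, 0.2657, 0.2292]
ee_rot: [0.1, 0.995, 0.002, -0.002]
ft_force: [0.6, -0.0, -0.7]
grip_width: 0.998
```

Request:
{"api": "apply_moves", "payload": {
  "commands": [
    [-0.0276,-0.0265,0,0,-1],
    [-0.0276,-0.0265,0,0,-1],
    [-0.0276,-0.0265,0,0,-1],
    [-0.0276,-0.0265,0,0,-1],
    [-0.0276,-0.0265,0,0,-1]
  ]
}}

```text
clock: 1.75
position: [0.5073, 0.0992, 0.2301]
ee_rot: [0.1, 0.995, 0.004, 0.0]
ft_force: [1.5, 1.6, 0.0]
grip_width: 1.002
```

Request:
{"api": "apply_moves", "payload": {
  "commands": [
    [-0.02,-0.034,0,0,-1],
    [-0.02,-0.034,0,0,-1],
    [-0.02,-0.034,0,0,-1],
    [-0.02,-0.034,0,0,-1],
    [-0.02,-0.034,0,0,-1]
  ]
}}

```text
clock: 2.17
position: [0.5753, -0.0955, 0.2302]
ee_rot: [0.098, 0.995, 0.004, 0.002]
ft_force: [1.1, -0.0, -0.1]
grip_width: 1.0
```

Request:
{"api": "apply_moves", "payload": {
  "commands": [
    [-0.02,-0.033,0.0,0,-1],
    [-0.01,-0.017,0.02,0,-1],
    [0,0,0.02,0,-1],
    [0,0,0,0,-1]
  ]
}}

```text
clock: 2.5
position: [0.5966, -0.165, 0.1901]
ee_rot: [0.104, 0.995, 0.002, 0.004]
ft_force: [-0.9, 1.1, -0.2]
grip_width: 1.001
```

Run:
```python
from h import *
np.set_printoptions(precision=4,suppress=True)
ims=[]
for c in("top","scene"):
    im,d=camera(c);a=px(c,[.59,-.149,.1]).astype(int);k=im[a[1]-50:a[1]+50,a[0]-50:a[0]+50,::-1]
    ims.append(cv2.resize(k,None,fx=4,fy=4,interpolation=cv2.INTER_CUBIC))
cv2.imwrite("pics/a1.png",np.hstack(ims))
o=manip.get_obs();print(o["position"],o["joint_pos"],R.from_quat(o["ee_rot"]).as_matrix())
print(px("scene",o["position"]))
```

```text
[ 0.5976 -0.1642  0.1934] [-0.2644  0.3683  0.5901  1.5672 -0.2181  1.2596  1.7237] [[-0.9787  0.205   0.0125]
 [ 0.2051  0.9787  0.0023]
 [-0.0118  0.0048 -0.9999]]
[272.6104 220.1079]
```

View pics/a1.png

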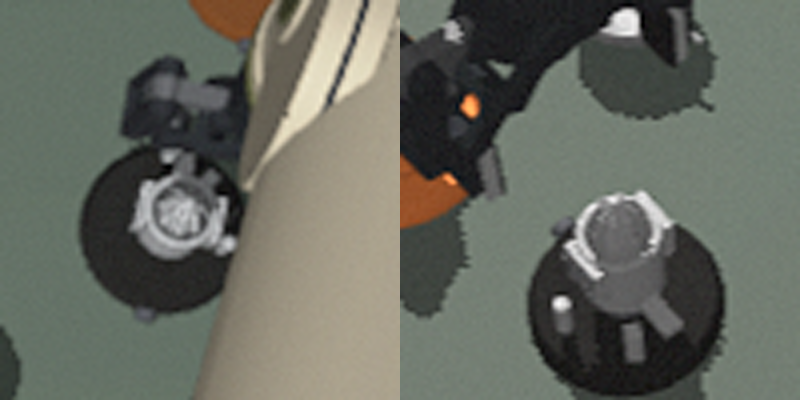

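Request:
{"api": "apply_moves", "payload": {
  "commands": [
    [0.0096,0.0185,0.0,0,-1],
    [0,0,0.03,0,-1],
    [0,0,0.03,0,-1],
    [0,0,0.02,0,-1],
    [0,0,0,0,-1]
  ]
}}

```text
clock: 3.02
position: [0.598, -0.1366, 0.1204]
ee_rot: [0.099, 0.995, 0.004, 0.013]
ft_force: [-0.4, 0.6, -0.7]
grip_width: 0.998
```

Run:
```python
from h import *
np.set_printoptions(precision=4,suppress=True)
im,d=camera("scene");a=px("scene",[.592,-.144,.07]).astype(int);k=im[a[1]-40:a[1]+40,a[0]-40:a[0]+40,::-1]
cv2.imwrite("pics/a2.png",cv2.resize(k,None,fx=6,fy=6,interpolation=cv2.INTER_CUBIC))
o=manip.get_obs();print(o["position"],o["joint_pos"],R.from_quat(o["ee_rot"]).as_matrix())
```

```text
[ 0.599  -0.1367  0.1225] [-0.2876  0.407   0.5578  1.673  -0.25    1.1043  1.7146] [[-0.9802  0.1961  0.0278]
 [ 0.1963  0.9805  0.0055]
 [-0.0262  0.0109 -0.9996]]
```

View pics/a2.png

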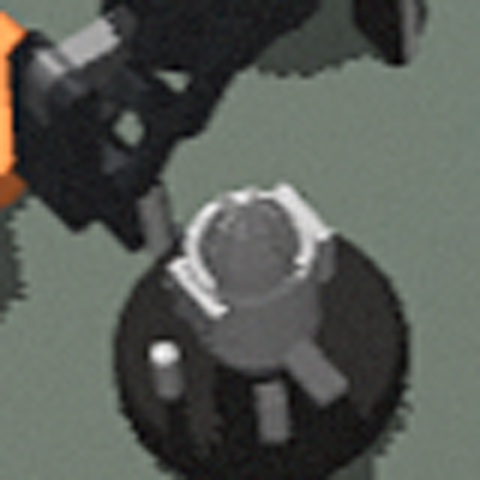

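Request:
{"api": "apply_moves", "payload": {
  "commands": [
    [0.003,-0.0045,0.0,0,-1],
    [0.0025,-0.004,0,0,-1],
    [0,0,0,0,-1],
    [0.0005,0,0.015,0,-1],
    [0,0,0,0,-1]
  ]
}}

```text
clock: 3.48
position: [0.5952, -0.1441, 0.1163]
ee_rot: [0.098, 0.995, 0.005, 0.019]
ft_force: [-0.4, 0.4, -1.4]
grip_width: 0.996
```

```bash
cat > s.py <<'E'
from h import *
np.set_printoptions(precision=4,suppress=True)
o=manip.get_obs();M=R.from_quat(o["ee_rot"]).as_matrix()
print(o["clock"],o["position"],"z",M[:,2],"yaw y",np.degrees(np.arctan2(M[1,1],M[0,1])),"F",o["ft_force"],"T",o["torque"],o["grip_width"],o["joint_pos"][6])
print("to target in tool xy", M.T@(np.array([.592,-.144,o["position"][2]])-o["position"]))
E
python3 s.py
```

```text
3.4833 [ 0.5952 -0.1441  0.1163] z [ 0.0392  0.0057 -0.9992] yaw y 78.81303461051367 F [-0.4173  0.3861 -1.4174] T [0.0307 0.0711 0.035 ] 0.995895259324156 1.7343843617900574
to target in tool xy [ 0.0032 -0.0005 -0.0001]
```

Request:
{"api": "apply_moves", "payload": {
  "commands": [
    [0,0,0,0,-1],
    [0,0,0,0,-1],
    [0,0,0,0,-1]
  ]
}}

```text
clock: 3.73
position: [0.5963, -0.145, 0.1197]
ee_rot: [0.098, 0.995, 0.005, 0.021]
ft_force: [0.7, 0.4, 0.5]
grip_width: 0.998
```

```bash
python3 s.py
```

```text
3.7333 [ 0.5963 -0.145   0.1197] z [ 0.0428  0.0054 -0.9991] yaw y 78.76209257123998 F [0.656  0.3774 0.5312] T [-0.0009  0.0426 -0.0088] 0.9982565454622002 1.7336999271197904
to target in tool xy [ 0.0044  0.0001 -0.0002]
```

Request:
{"api": "apply_moves", "payload": {
  "commands": [
    [0.002,0,-0.02,0,-1],
    [0,0,-0.02,0,-1]
  ]
}}

```text
clock: 3.9
position: [0.5909, -0.1443, 0.1578]
ee_rot: [0.098, 0.995, 0.005, 0.018]
ft_force: [1.2, -0.6, 0.5]
grip_width: 0.999
```

```bash
python3 s.py
```

```text
3.9 [ 0.5909 -0.1443  0.1578] z [ 0.0373  0.0056 -0.9993] yaw y 78.75960231513169 F [ 1.2006 -0.6179  0.4987] T [-0.0169  0.0495  0.0113] 0.9993400873224298 1.7119134613602072
to target in tool xy [-0.001   0.0005  0.    ]
```

Each row drifts about 1 mm up with a small pitch, because rows start from the measured pose. That is tolerable if I use few rows, so I descend now.

Request:
{"api": "apply_moves", "payload": {
  "commands": [
    [0.001,0,0.037,0,-1],
    [0.001,0,0.037,0,-1]
  ]
}}

```text
clock: 4.07
position: [0.5994, -0.1454, 0.0953]
ee_rot: [0.098, 0.995, 0.005, 0.028]
ft_force: [0.6, 0.4, -1.5]
grip_width: 1.003
```

```bash
python3 s.py
```

```text
4.0667 [ 0.5994 -0.1454  0.0953] z [ 0.0573  0.0042 -0.9983] yaw y 78.75932957823018 F [ 0.5621  0.3697 -1.5302] T [-0.0309  0.0532 -0.0495] 1.0028001325203197 1.7496349650919485
to target in tool xy [ 0.0075 -0.     -0.0004]
```

Request:
{"api": "apply_moves", "payload": {
  "commands": [
    [0.005,0,0.028,0,-1],
    [0.005,0,0.026,0,-1]
  ]
}}

```text
clock: 4.23
position: [0.5945, -0.1434, 0.0403]
ee_rot: [0.098, 0.995, 0.005, 0.031]
ft_force: [0.1, 0.5, -0.3]
grip_width: 1.003
```

```bash
python3 s.py
```

```text
4.2333 [ 0.5945 -0.1434  0.0403] z [ 0.0617  0.0037 -0.9981] yaw y 78.7855616779954 F [ 0.1145  0.5068 -0.3391] T [-0.0102  0.065   0.0035] 1.0026060087438253 1.7813871988456877
to target in tool xy [ 0.0023 -0.0011 -0.0002]
```

Request:
{"api": "apply_moves", "payload": {
  "commands": [
    [0.0005,0,0.0005,0,1],
    [0,0,0.001,0,1],
    [0,0,0.001,0,1],
    [0,0,0.001,0,1]
  ],
  "squeeze": 60
}}

```text
clock: 4.57
position: [0.5919, -0.1433, 0.0356]
ee_rot: [0.098, 0.995, 0.005, 0.027]
ft_force: [-5.9, 0.5, 2.7]
grip_width: 0.534
```

```bash
python3 s.py
```

```text
4.5667 [ 0.5919 -0.1433  0.0356] z [ 0.0554  0.004  -0.9985] yaw y 78.76110437743806 F [-5.9117  0.5328  2.7423] T [-0.061   1.1677 -0.0384] 0.5341051821966052 1.7830376416710685
to target in tool xy [-0.0002 -0.0007  0.    ]
```

Gripped: the opening is about 45.4 mm and the sideways force is near zero. I lift now.

Request:
{"api": "apply_moves", "payload": {
  "commands": [
    [0,0,-0.006,0,1],
    [0,0,-0.005,0,1]
  ],
  "squeeze": 70
}}

```text
clock: 4.73
position: [0.5917, -0.1433, 0.0483]
ee_rot: [0.098, 0.995, 0.005, 0.028]
ft_force: [1.7, -0.4, -8.7]
grip_width: 0.528
```

```bash
python3 s.py
```

```text
4.7333 [ 0.5917 -0.1433  0.0483] z [ 0.0559  0.0041 -0.9984] yaw y 78.77455106091853 F [ 1.7109 -0.4294 -8.7045] T [-0.0365 -0.0831  0.0461] 0.5279624525444263 1.774821425341562
to target in tool xy [-0.0004 -0.0006  0.    ]
```

Request:
{"api": "apply_moves", "payload": {
  "commands": [
    [0,0,0.0005,6,1],
    [0,0,0.001,6,1]
  ]
}}

```text
clock: 4.9
position: [0.5919, -0.1431, 0.0495]
ee_rot: [0.203, 0.979, 0.008, 0.027]
ft_force: [-0.3, -0.3, -8.3]
grip_width: 0.532
```

```bash
python3 s.py
```

```text
4.9 [ 0.5919 -0.1431  0.0495] z [ 0.0568  0.0051 -0.9984] yaw y 66.64237710359873 F [-0.2919 -0.3314 -8.3111] T [-0.2581  0.2288  0.04  ] 0.5317963792595636 1.583740296661224
to target in tool xy [-0.0004 -0.0008 -0.    ]
```

Request:
{"api": "apply_moves", "payload": {
  "commands": [
    [0,0,0.0015,6,1],
    [0,0,0.0015,6,1],
    [0,0,0.001,6,1]
  ]
}}

```text
clock: 5.15
position: [0.5922, -0.1427, 0.0478]
ee_rot: [0.36, 0.933, 0.013, 0.026]
ft_force: [1.1, -0.3, -8.8]
grip_width: 0.529
```

```bash
python3 s.py
```

```text
5.15 [ 0.5922 -0.1427  0.0478] z [ 0.0574  0.0053 -0.9983] yaw y 47.84309319240826 F [ 1.0634 -0.2704 -8.8239] T [-0.7297  0.3057  0.0439] 0.5289636885863878 1.2907214916841208
to target in tool xy [-0.0007 -0.0011 -0.    ]
```

Request:
{"api": "apply_moves", "payload": {
  "commands": [
    [0,0,0.0005,6.2,1],
    [0,0,0.001,6.2,1],
    [0,0,0.001,6.2,1]
  ]
}}

```text
clock: 5.4
position: [0.5926, -0.1424, 0.0475]
ee_rot: [0.512, 0.859, 0.017, 0.024]
ft_force: [1.4, -0.3, -8.1]
grip_width: 0.53
```

```bash
python3 s.py
```

```text
5.4 [ 0.5926 -0.1424  0.0475] z [ 0.0578  0.0047 -0.9983] yaw y 28.428969474098093 F [ 1.4267 -0.2966 -8.0542] T [-0.8709  0.4621  0.0473] 0.5304419452754249 0.9890928501837353
to target in tool xy [-0.0011 -0.0013 -0.    ]
```

Request:
{"api": "apply_moves", "payload": {
  "commands": [
    [0,0,0.001,6.2,1],
    [0,0,0.001,6.2,1],
    [0,0,0.001,6,1]
  ]
}}

```text
clock: 5.65
position: [0.5931, -0.1421, 0.0466]
ee_rot: [0.648, 0.761, 0.02, 0.021]
ft_force: [2.0, -0.6, -8.2]
grip_width: 0.529
```

```bash
python3 s.py
```

```text
5.65 [ 0.5931 -0.1421  0.0466] z [ 0.058   0.0038 -0.9983] yaw y 9.216421299923338 F [ 2.0145 -0.6278 -8.2307] T [-1.0336  0.7123  0.0329] 0.5293043443301864 0.6935241685030648
to target in tool xy [-0.0017 -0.0013 -0.0001]
```

Request:
{"api": "apply_moves", "payload": {
  "commands": [
    [0,0,0.006,0,1],
    [0,0,0.006,0,1],
    [0,0,0.001,0,1]
  ]
}}

```text
clock: 5.9
position: [0.5932, -0.1423, 0.0355]
ee_rot: [0.647, 0.762, 0.02, 0.02]
ft_force: [-8.0, 2.9, 17.9]
grip_width: 0.53
```

```bash
python3 s.py
```

```text
5.9 [ 0.5932 -0.1423  0.0355] z [ 0.0563  0.0039 -0.9984] yaw y 9.375768643065669 F [-8.0423  2.8974 17.9351] T [-0.2201  2.6956  0.0806] 0.5295945207961084 0.7056111065796372
to target in tool xy [-0.0015 -0.0015 -0.0001]
```

Request:
{"api": "apply_moves", "payload": {
  "commands": [
    [0,0,-0.001,0,0.2],
    [0,0,0,0,-0.6],
    [0,0,0,0,-1],
    [0,0,0,0,-1]
  ]
}}

```text
clock: 6.23
position: [0.5963, -0.1417, 0.039]
ee_rot: [0.642, 0.766, 0.022, 0.022]
ft_force: [-0.1, -0.1, 0.3]
grip_width: 0.925
```

```bash
python3 s.py
```

```text
6.2333 [ 0.5963 -0.1417  0.039 ] z [ 0.0629  0.0058 -0.998 ] yaw y 10.01406218887844 F [-0.1423 -0.148   0.2967] T [ 0.0521  0.0003 -0.0153] 0.9249196405361739 0.7145149682512205
to target in tool xy [-0.0015 -0.0046 -0.0003]
```

Request:
{"api": "apply_moves", "payload": {
  "commands": [
    [0,-0.003,-0.02,0,-1],
    [0,0.001,-0.035,0,-1],
    [0,0.002,-0.035,0,-1],
    [0,0.002,-0.035,0,-1],
    [0,0,-0.03,0,-1]
  ]
}}

```text
clock: 6.65
position: [0.5865, -0.1418, 0.1944]
ee_rot: [0.641, 0.767, 0.021, 0.02]
ft_force: [-0.2, -0.1, 1.2]
grip_width: 0.998
```

```bash
python3 s.py
python3 - <<'E'
from h import *
im,d=camera("scene");P=cloud("scene",d);a=px("scene",[.592,-.144,.07]).astype(int)
k=cv2.resize(im[a[1]-40:a[1]+40,a[0]-40:a[0]+40,::-1],None,fx=5,fy=5,interpolation=cv2.INTER_CUBIC)
b=px("scene",[.53,.15,.06]).astype(int);k2=cv2.resize(im[b[1]-40:b[1]+40,b[0]-40:b[0]+40,::-1],None,fx=5,fy=5,interpolation=cv2.INTER_CUBIC)
cv2.imwrite("pics/a3.png",np.hstack([k,k2]))
c=np.array([.5935,-.1455]);r=np.hypot(*(P[...,:2]-c).transpose(2,0,1));z=P[...,2]
m=(r<.025)&(z>.06)&(z<.085);print("sleeve top",np.percentile(z[m],[50,75,90]))
P0=cloud("scene",np.load("scene0.npy"));r0=np.hypot(*(P0[...,:2]-c).transpose(2,0,1));z0=P0[...,2];m0=(r0<.025)&(z0>.06)&(z0<.085);print("before",np.percentile(z0[m0],[50,75,90]))
m=(r<.042)&(r>.026)&(z>.026)&(z<.05);q=P[m]-np.r_[c,0]
print(sorted(np.degrees(np.arctan2(q[:,1],q[:,0])).round().astype(int).tolist()))
E
```

```text
6.65 [ 0.5865 -0.1418  0.1944] z [ 0.0566  0.0061 -0.9984] yaw y 10.213237521226251 F [-0.1789 -0.1091  1.2185] T [ 0.0308  0.0165 -0.0485] 0.9983406265568874 0.5969682094424882
to target in tool xy [-0.0031  0.0051  0.0003]
sleeve top [0.07212465 0.07418866 0.08036164]
before [0.07228669 0.07441726 0.08053457]
[-119, -117, -114, -114, -111, -111, -110, -109, -109, -109, -108, -108, -107, -107, -106, -105, -105, -104, -104, -104, -103, -102, -88, -88, -87, -87, -86, -86, -86, -85, -85, -84, -84, -83, -82, -82, -81, -81, -81, -80, -80, -79, -78, -78, -78, -78, -78, -77, -76, -76, -75, -75, -74, -74, -74, -73, -73, -72, -72, -72, -71, -71, -71, -70, -70, -68, -48, -48, -48, -46, -46, -46, -45, -45, -45, -44, -44, -43, -43, -43, -42, -41, -40, -40, -40, -40, -39, -38, -38, -37, -37, -37, -36, -35, -34, 31]
```

View pics/a3.png

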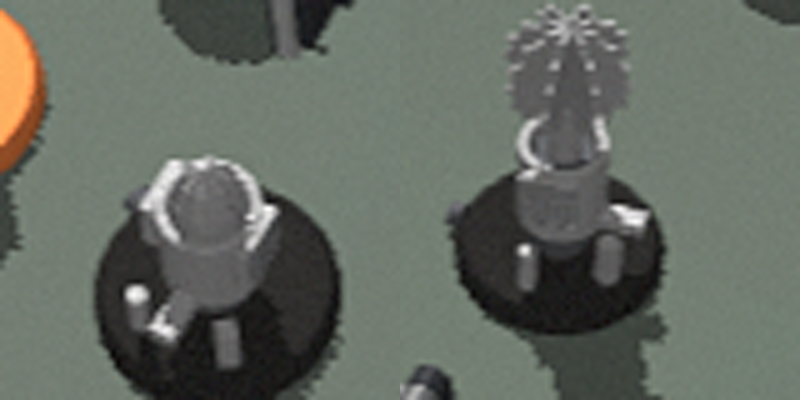

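The left crop shows the ear at (165,320), between the tooth at (228,345) and the post at (137,305). The sleeve top is back at its original height. In the right crop the scraper's ear is still before its tooth, so I'm handing in.

```bash
python3 -c "
from h import *
print(workorder.hand_in())"
```

```text
the job is handed in; nothing more can be done
None
```

The reamer's collar is locked, and I handed the job in at about 6.7 s. I gripped its flats, lifted it about 12 mm (8–9 N of spring pull), turned it about 69° clockwise over the tooth, lowered it, let go and raised the arm clear.

- **Turn:** the last picture shows the ear on the far side of the tooth, before the post. The picture gives about 1.15 rad and the gripper's rotation about 1.21 rad. They differ slightly, but both are within 1.1–1.3.
- **Height:** the collar is fully home. The sleeve top is at the height it had before, within 0.3 mm.
- **Scraper:** I never went near its socket, and in the last picture its ear is still on the open side of its tooth. I checked that by eye only.
- **Imperfections:** the tool tilted about 3° as it came down, because of control drift. Lowering the collar pressed it home with about 18 N before release. Neither did any visible harm.

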